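Lock the ratchet clamp, scrape a stuck nut out of the T-slot, release the clamp

TASK

Clear the stuck nut out of the slotted carriage on the fixture. First squeeze the two clamp handles together until the ratchet has caught on its second (last) tooth, and let go, so that the clamp stays shut by itself and locks the carriage; then push the scraper all the way along the T-slot so that the nut drops out of the far open end into the trough, and finally unlatch the clamp (press the stud of its handle down and lead it outward) so that the handles are left sprung fully open. Do not shift the jar, the stand-off or the torque driver beside the fixture.

Things in the scene. Friction and masses are not known exactly. Their poses are not given: they have to be found in the camera images.
- slot_station: Aluminium fixture, fixed, 306 x 248 x 184 mm. Frame: origin on the bench under the clamp's pivot; x along the clamp from the handles (-x, which lie to the robot's left) to jaws, slotted carriage and trough (+x), y about away from the robot, z up. All x and y below are in this frame; heights are above the bench. Under the rings is bare bench.
- guard_edge (a point): Middle of the near lower edge of the clear level guard panel over the handles (x -100 to -25, y -124 to 124 mm, underside 174 mm high, on 12 mm posts at x -35, y +-112). An upright gripper cannot get at the rings or stud: come from -x, leaning back about 35 degrees (fingers pointing down and to +x).
- handle_left (a joint): Closing angle of the scissor clamp, rad: 0 = sprung fully open, 0.12 = stop. Both handles are linked and swing equally about the upright pivot. Springs push each ring open with 1 to 1.6 N. The ratchet holds at about 0.06 (first tooth) and 0.10 (second, last): squeeze to the stop and let go. Closing takes a grip of 15 to 25 N.
- left_ring (a point): Centre of the left handle's (+y) finger ring (outer diameter 20 mm, bar 6 mm), 45 mm high, 90 mm from the pivot. Over their outsides the two rings measure about 63 mm open, 47 mm at the second tooth, 42 mm at the stop. Squeeze them from outside along y.
- right_ring (a point): Centre of the right handle's (-y, nearer the robot) ring, sized as the left, polished: it slips along the finger as this handle dips a little over each tooth. At x about -70 mm the left handle's ratchet bar (top 61 mm high, teeth below) passes over the right handle, whose ridge springs up into the teeth.
- thumb_stud (a point): Centre of the top of the dark stud (diameter 17 mm, top 64 mm high, 14 mm above the rings) on the right ring. Pressed down 3 mm (about 3 N) the ridge leaves the teeth; it bottoms at 9 mm (about 7 N). The pressing finger holds it by friction: keep it down and lead it outward (-y) 12 mm or more, else it catches again.
- carriage (a joint): Slide of the slotted carriage, m: 0 = home (spring, about 1 N), up to 0.05 toward +x. On the second tooth the jaws' noses sit in notches of its tongue and lock it (play 1 mm). Unlocked it is dragged along by the scraper until the end stop shuts its open end, and the nut cannot come out.
- scraper (a joint): Travel of the captive scraper in the carriage's T-slot, m: 0 = near closed end, 0.064 = full, toward +x, its blade then just past the open end. About 4 N of friction; stays where it is left.
- scraper_knob (a point): Centre of the top of the scraper's upright black grip, 14 (x) x 16 (y) x 36 mm, 53 to 89 mm high; at travel 0 at x = 75 mm, y = 0. The carriage below it is 44 mm wide, its top 48.5 mm high.
- trough (a point): Middle of the trough's floor, 8 mm high, just past the slot's open end: an open pocket x 135 to 185, y -32 to 32 mm. Behind it stands an end stop 54 mm high.
- coupling_nut: Steel hexagon nut, 12 x 26 x 12 mm, origin at the centre of its underside, own y along its length. Starts lengthwise in the T-slot (16 mm wide inside, floor 30 mm high, open end at x = 135 mm), beyond the scraper's blade and under the lips (gap 9 mm), so it cannot be lifted out.
- jar_1: Bystander: white screw-top jar, diameter 51 mm, 49 mm high, beyond the fixture (+y); origin at the centre of its underside.
- standoff_2: Bystander: white hexagon stand-off, 10 x 11 x 34 mm, upright, on the robot's side of the carriage; origin at the centre of its underside.
- torque_driver: Bystander: small torque driver, 147 mm long, 26 mm thick, lying past the trough; origin on the bench at the middle of its length.

How it is judged:
On the way, in this order (a step that is already met when the one before it is completed fails the run):
1. the clamp stays shut on its second tooth with the robot off the fixture (value of joint handle_left above 0.088 rad and contact force between the fingers and slot_station below 0.2 N and value of joint carriage below 0.004 m), for 0.3 s.
2. the nut is in the trough while the clamp still holds the carriage at home (value of joint handle_left above 0.088 rad and value of joint carriage below 0.005 m and x of coupling_nut in the frame of slot_station above 0.14 m and height (world z) of coupling_nut below 0.028 m), for 0.1 s.
At the end, for the whole second after the job is handed in: clamp unlatched, handles sprung open (angle under 0.03 rad); scraper travel over 55 mm; carriage home within 8 mm; nut at rest in the trough (origin at fixture x 140 to 188 mm, within 36 mm of its middle line, less than 28 mm above the bench) (value of joint handle_left below 0.03 rad and value of joint scraper above 0.055 m and value of joint carriage below 0.008 m and x of coupling_nut in the frame of slot_station between 0.14 and 0.188 m and y of coupling_nut in the frame of slot_station between -0.036 and 0.036 m and height (world z) of coupling_nut below 0.028 m and linear speed of coupling_nut below 0.02 m/s); the robot touches nothing.
It fails at once if the jar is shifted by more than 20 mm (distance of jar_1 from where it was at the start of the episode above 0.02 m).
It fails at once if the stand-off is shifted by more than 20 mm or tipped over (distance of standoff_2 from where it was at the start of the episode above 0.02 m or angle between standoff_2's own z axis and vertical above 0.5 rad).
It fails at once if the torque driver is shifted by more than 20 mm (distance of torque_driver from where it was at the start of the episode above 0.02 m).
It also fails if it takes over 64 s, if anything falls off the work surface, if the arm or the gripper's body presses on something with over 40 N, if the wrist force passes 120 N, or if a joint passes its speed limit or range.

ROBOT

A 7-joint arm with a two-finger parallel gripper is mounted at the origin on the work surface; the furniture and walls round the work are solid. World frame = base frame: x ahead of the robot, y to its left, z up, the work surface at z = 0. Lengths are in m, angles in rad, forces in N, time in s.
With the tool pointing down it reaches from about 0.35 to 0.9 m from the base axis. Payload 7.2 kg.
Tool frame: the origin (TCP) lies at the very end of the fingers, on their centre line; the grasp point (between the pads) lies 19 mm behind it; z points along the fingers, y is the line along which they close (so a half turn about z gives the same grasp; the last joint's range is limited). The gripper opens to 88 mm and grips with 3 to 60 N. Pads are 20 mm wide; open, the fingers measure 115 mm over their backs; the gripper's body (75 mm by 178 mm) begins 61 mm behind the grasp point.
Start: joints at [-1.364, 0.411, -0.013, 1.596, 0.006, 1.134, -0.082], TCP at [0.17, 0.602, 0.192] pointing down, gripper open.
Joint ranges: [-2.95, 2.95], [-0.29, 1.99], [-1.47, 1.44], [0.14, 2.54], [-1.03, 4.17], [0.13, 1.85], [-2.86, 2.86]. Speed limits (rad/s): [2.39, 2.39, 3.01, 3.01, 3.14, 3.14, 3.14].

INTERFACE

Orientations are given as a unit quaternion [w, x, y, z].
In Python, from workcell import observe, snapshot, camera_params, finish_job gives the robot as it stands.
- The arm moves only by the tool arm_command, never from a script. Its argument "increments" is a list of rows, each a list of 5 numbers: the shift along the tool's x, y, z in cm, then the turn about the tool's z in degrees, then the opening, from -1 (shut) to 1 (fully open). A call has 1 to 10 rows; each row shifts and turns the commanded pose from where the row before left it, along the tool's axes as they then stand; what a row does not reach is not made up. A row lasts 1/8 s, in which the tool goes at most 62.5 mm and 10.7 degrees, less where a joint would pass 70% of its speed; a pose out of reach is approached as far as the arm can. A call is refused whole if a number of a shift passes 6.25 or a number of a turn 10.7, either way. A call with a gripper value outside its range is refused whole. The fingers move at their own pace and stop on an object; "newtons" is the grip in N (left out, the last holds). Time passes only in rows, so rows that do not move let the fingers close. It gives the time, the measured TCP pose, the force, the opening and the grip force at its end, in the units of the state.
- observe(): the state, without advancing time (a new reading comes with each control period).
- snapshot(name): name is "scene" or "top" or "wrist"; returns the picture (400x640x3 uint8, blue, green, red); there is no depth.
- camera_params(name): a dict with "K" (3x3 intrinsics, pixels), "extrinsics" (4x4, takes a point from camera to world coordinates). Camera axes: x right, y down, z forward; pixel columns grow to the right and rows downward; lengths in m; the calibration is good to about 2 mm. A picture is of the moment at which its call begins: read the wrist's pose just before it. camera_params takes no time and is no camera call; for the wrist camera it gives the pose at the moment of the call.
- finish_job(): hands the job in; it is judged then, once.
The state is a dict: "time_s": time; "joint_pos": joint angles; "dq": joint speeds; "effort": joint torques, N m; "position": TCP position; "tool_rot": TCP orientation; "contact_force": force on the tool from outside, world axes, zero at the start; "moment": the same for the moment, N m; "opening": finger opening in m; "finger_force": force on a finger pad.
Only numpy, scipy, OpenCV 4.12 (cv2) and the standard library are available. Lean on these libraries where they do the work, as an engineer would, in place of code of your own. Each camera call takes 0.05 s, during which the arm holds its last target. There are 200 camera calls.

## Working session

There is one attempt and no reset: what is moved stays moved. The work goes in short steps, Python scripts to look and compute and a tool call to move; the robot and the scene stay as the last step left them, time stands still between calls to the robot, and variables do not carry over. Pictures are saved under pics/ and viewed, at most 10 in all, crops included, and the job is handed in when it is done.

Besides the shell and the picture viewer there is one more tool, called after "Call:" as name(argument=value, ...) on one line, values as JSON. arm_command: Moves the arm, as the interface text tells. Its arguments: {"type":"object","properties":{"increments":{"type":"array"},"newtons":{"type":"number"}},"required":["increments"]}

```bash
mkdir -p pics
python3 - <<'E'
from workcell import *
import cv2,numpy as np
s=observe();print(s['time_s'],s['position'],s['tool_rot'],s['opening'])
for n in('scene','top'):
    cv2.imwrite(f'pics/{n}0.png',snapshot(n));p=camera_params(n);print(n,np.round(p['K'],1).tolist(),np.round(p['extrinsics'],3).tolist())
E
```

```text
0.0 [0.16947403 0.60099504 0.19160082] [-6.38387880e-05  1.36944611e-01  9.90578374e-01 -8.09208637e-04] 0.08796067600310509
scene [[481.5, 0.0, 319.5], [0.0, 481.5, 194.6], [0.0, 0.0, 1.0]] [[0.649, -0.459, 0.607, 0.067], [-0.761, -0.396, 0.514, -0.496], [0.005, -0.795, -0.606, 0.644], [0.0, 0.0, 0.0, 1.0]]
top [[494.1, 0.0, 314.8], [0.0, 494.1, 202.6], [0.0, 0.0, 1.0]] [[0.264, -0.929, 0.259, 0.313], [-0.964, -0.254, 0.071, -0.126], [0.0, -0.269, -0.963, 1.103], [0.0, 0.0, 0.0, 1.0]]
```

View pics/top0.png

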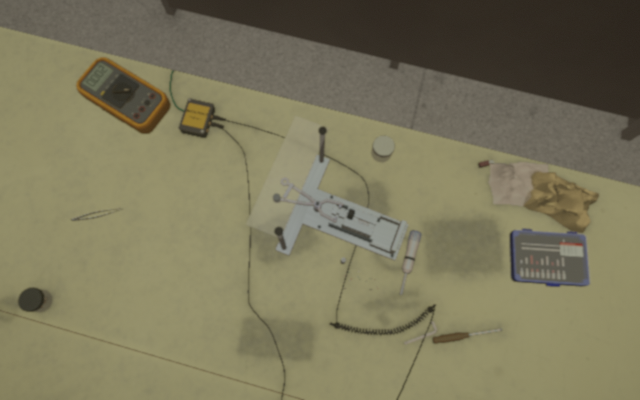

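View pics/scene0.png

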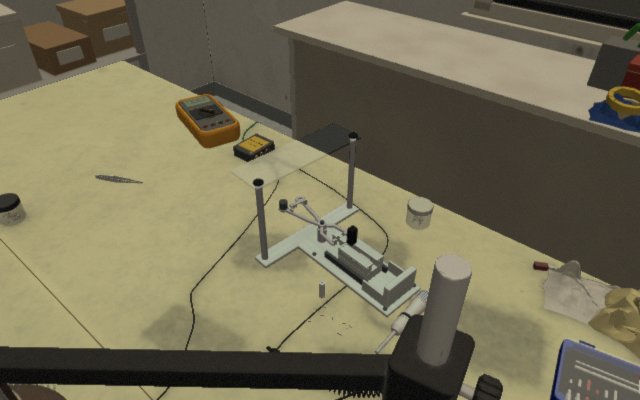

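The top view shows the fixture centred near (335,210): post tops at about (322,130) and (279,232), stud (277,198), knob near (350,213). I'll enlarge it for precise picks.

Run:
```python
import cv2,numpy as np
a=cv2.imread('pics/top0.png')[110:270,235:435]
b=cv2.imread('pics/scene0.png')[120:320,225:445]
cv2.imwrite('pics/c1.png',cv2.resize(a,None,fx=3.75,fy=3.75,interpolation=cv2.INTER_CUBIC))
cv2.imwrite('pics/c2.png',cv2.resize(b,None,fx=3,fy=3,interpolation=cv2.INTER_CUBIC))
```

```text
(no output)
```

View pics/c1.png

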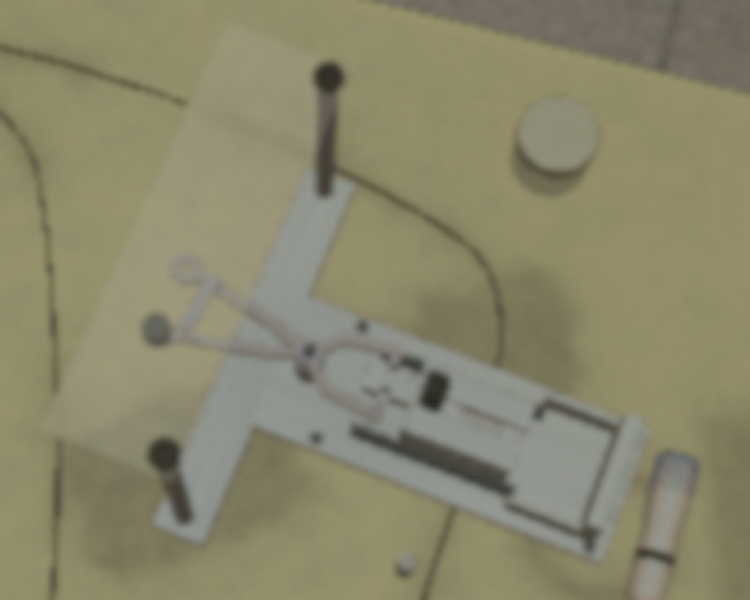

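View pics/c2.png

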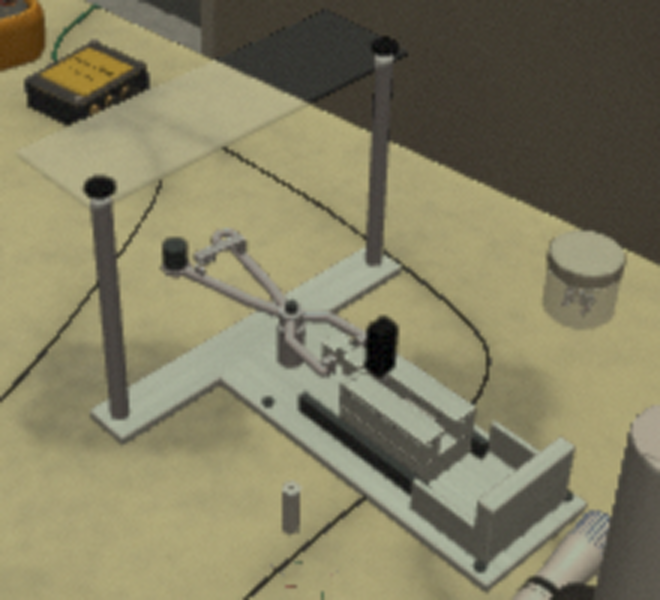

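```bash
cat > h.py <<'E'
import numpy as np
from workcell import *
from scipy.spatial.transform import Rotation as R
from scipy.optimize import least_squares
def proj(n,P):
    c=camera_params(n);E=c['extrinsics'];q=(np.asarray(P)-E[:3,3])@E[:3,:3]
    u=q@np.asarray(c['K']).T;return u[:,:2]/u[:,2:]
def W(p,pose):
    p=np.atleast_2d(p);c,s=np.cos(pose[2]),np.sin(pose[2])
    return np.c_[pose[0]+c*p[:,0]-s*p[:,1],pose[1]+s*p[:,0]+c*p[:,1],p[:,2]]
E
python3 - <<'E'
from h import *
F=np.array([[-35,112,184],[-35,-112,184],[-87.4,-21.5,64],[75,0,89],[-87.4,21.5,45.]])/1e3
t=(np.array([[329,77],[165,454],[156,328],[436,386],[186,268]])+.5)/3.75-.5+[235,110]
s=(np.array([[385,46],[100,186],[175,242],[382,324]])+.5)/3-.5+[225,120]
res=lambda p:np.r_[proj('top',W(F,p))-t,proj('scene',W(F[:4],p))-s]
r=least_squares(lambda p:res(p).ravel(),[.5,0,-1.5],loss='soft_l1');print(r.x);print(res(r.x).round(1).tolist())
def tri(a,b):
    u=np.array([(np.array(a)+.5)/3.75-.5+[235,110],(np.array(b)+.5)/3-.5+[225,120]])
    g=least_squares(lambda P:np.r_[proj('top',[P])-u[:1],proj('scene',[P])-u[1:]].ravel(),[.5,0,.05]);return g.x
for n,a,b in(('standoff',(404,563),(291,487)),('jar',(557,135),(585,251)),('stud',(156,328),(175,242)),('knob',(436,386),(382,324)),('ringL',(186,268),(228,240))):
    P=tri(a,b);c,ss=np.cos(r.x[2]),np.sin(r.x[2]);d=P[:2]-r.x[:2]
    print(n,P.round(4),'fix',(c*d[0]+ss*d[1]).round(4),(-ss*d[0]+c*d[1]).round(4))
o=observe();Rm=R.from_quat(np.roll(o['tool_rot'],-1)).as_matrix();print(Rm.round(3));print(o['contact_force'])
E
```

```text
[ 0.59496403 -0.05471793 -1.68702133]
[[-0.1, -0.1], [-0.0, 0.4], [0.5, -0.6], [-0.6, -0.9], [0.6, 0.8], [0.2, -0.4], [-0.2, -0.2], [0.3, 1.2], [-0.5, -0.1]]
standoff [ 0.4925 -0.1401  0.0357] fix 0.0967 -0.0919
jar [ 0.7667 -0.1633  0.0525] fix 0.0879 0.1831
stud [0.5817 0.034  0.0684] fix -0.0866 -0.0234
knob [ 0.5846 -0.1312  0.0909] fix 0.0772 -0.0014
ringL [0.6288 0.0311 0.0437] fix -0.0892 0.0237
[[-0.962  0.271 -0.   ]
 [ 0.271  0.962 -0.001]
 [-0.    -0.001 -1.   ]]
[ 0.11498374  0.21611917 -0.96726346]
```

The fixture pose fits within about 1 px. The rows can't command tilt directly. It might come from the arm's reach limit, so I'll retract toward the base on the line where an inward lean points along fixture +x and see what happens.

Call:
arm_command(increments=[[1.2, -4.9, 0, 0, 1], [1.2, -4.9, 0, 0, 1], [1.2, -4.9, 0, 0, 1], [1.2, -4.9, 0, 0, 1], [1.2, -4.9, 0, 0, 1]])

```text
time_s: 0.72
position: [0.0446, 0.3803, 0.1922]
tool_rot: [0.0, 0.137, 0.991, -0.0]
contact_force: [-1.3, -0.1, 0.2]
opening: 0.0875
finger_force: 0.0
```

Call:
arm_command(increments=[[0.3, -4, 0, 0, 1], [0.3, -4, 0, 0, 1], [0, 0, 0, 0, 1]])

```text
time_s: 1.1
position: [0.0176, 0.3046, 0.1923]
tool_rot: [0.0, 0.136, 0.991, 0.0]
contact_force: [0.2, 1.1, 0.1]
opening: 0.0879
finger_force: 0.0
```

```bash
cat >> h.py <<'E'
def st():
    o=observe();M=R.from_quat(np.roll(o['tool_rot'],-1)).as_matrix()
    print(o['time_s'],'q',np.round(o['joint_pos'],3),'p',np.round(o['position'],4),'F',np.round(o['contact_force'],1),'op',round(o['opening'],4),'ff',np.round(o['finger_force'],1));print(M.round(3));return o,M
E
python3 -c "
from h import *
st()"
```

```text
1.1 q [-1.5   -0.158 -0.151  2.26  -0.027  1.038 -0.338] p [0.0176 0.3046 0.1923] F [0.2 1.1 0.1] op 0.0879 ff 0.0
[[-0.963  0.27   0.001]
 [ 0.27   0.963 -0.   ]
 [-0.001  0.    -1.   ]]
```

Call:
arm_command(increments=[[0, -3, 0, 0, 1], [0, -3, 0, 0, 1], [0, -3, 0, 0, 1]])

```text
time_s: 1.48
position: [-0.0077, 0.2331, 0.1846]
tool_rot: [0.001, 0.136, 0.991, -0.006]
contact_force: [-1.4, 0.1, 0.3]
opening: 0.0876
finger_force: 0.0
```

```bash
python3 -c "
from h import *
st()"
```

```text
1.475 q [-1.383 -0.294 -0.32   2.367 -0.105  1.07  -0.34 ] p [-0.0077  0.2331  0.1846] F [-1.4  0.1  0.3] op 0.0876 ff 0.0
[[-0.963  0.269  0.   ]
 [ 0.269  0.963 -0.013]
 [-0.004 -0.012 -1.   ]]
```

Call:
arm_command(increments=[[0, -3, 0, 0, 1], [0, -3, 0, 0, 1], [0, -3, 0, 0, 1], [0, 0, 0, 0, 1]])

```text
time_s: 1.98
position: [-0.0403, 0.1901, 0.1552]
tool_rot: [0.008, 0.135, 0.99, -0.033]
contact_force: [-0.6, 1.7, 0.5]
opening: 0.0877
finger_force: 0.0
```

```bash
python3 -c "
from h import *
st()"
```

```text
1.975 q [-1.511 -0.291 -0.362  2.442 -0.132  1.044 -0.486] p [-0.0403  0.1901  0.1552] F [-0.6  1.7  0.5] op 0.0877 ff 0.0
[[-0.963  0.269  0.007]
 [ 0.268  0.961 -0.068]
 [-0.025 -0.064 -0.998]]
```

Call:
arm_command(increments=[[0, 4, -1, 0, 1], [0, 4, -1, 0, 1], [0, 4, -1, 0, 1], [0, 0, 0, 0, 1]])

```text
time_s: 2.48
position: [-0.0068, 0.3108, 0.1783]
tool_rot: [0.008, 0.138, 0.99, -0.032]
contact_force: [0.8, -1.7, 0.1]
opening: 0.0878
finger_force: 0.0
```

```bash
python3 -c "
from h import *
st()"
```

```text
2.475 q [-1.449 -0.069 -0.274  2.223 -0.026  1.052 -0.414] p [-0.0068  0.3108  0.1783] F [ 0.8 -1.7  0.1] op 0.0878 ff 0.0
[[-0.962  0.273  0.006]
 [ 0.272  0.96  -0.066]
 [-0.024 -0.061 -0.998]]
```

Tilt picked up at the limit persists (about 4° so far), so the lean is achievable. I'll turn the tool so closing is along fixture y, which also narrows the body radially, then pull inward to gain the lean.

Call:
arm_command(increments=[[0, 0, 0, 10.1, 1], [0, 0, 0, 10.1, 1], [0, 0, 0, 10.1, 1], [0, 0, 0, 10.1, 1], [0, 0, 0, 10.1, 1], [0, 0, 0, 10.1, 1], [0, 0, 0, 10.1, 1], [0, 0, 0, 10.3, 1]])

```text
time_s: 3.48
position: [-0.0074, 0.3072, 0.1778]
tool_rot: [0.028, 0.749, 0.662, -0.019]
contact_force: [0.5, -0.3, 0.5]
opening: 0.0877
finger_force: 0.0
```

Call:
arm_command(increments=[[-6, 0, 0, 0, 1], [-5, 0, 0, 0, 1], [-5, 0, 0, 0, 1], [-5, 0, 0, 0, 1]])

```text
time_s: 3.98
position: [-0.0414, 0.1611, 0.1589]
tool_rot: [0.055, 0.745, 0.662, -0.057]
contact_force: [-0.3, -1.0, -0.4]
opening: 0.0881
finger_force: 0.0
```

```bash
python3 -c "
from h import *
st()"
```

```text
3.975 q [-1.909 -0.293 -0.031  2.454 -0.086  1.127 -2.013] p [-0.0414  0.1611  0.1589] F [-0.3 -1.  -0.4] op 0.0881 ff 0.0
[[ 0.116  0.993 -0.012]
 [ 0.981 -0.117 -0.158]
 [-0.158  0.006 -0.987]]
```

Call:
arm_command(increments=[[-4, 0.5, -4, 0, 1], [-4, 0.5, -4, 0, 1], [-4, 0.5, -4, 0, 1], [-4, 0.5, -4, 0, 1]])

```text
time_s: 4.47
position: [-0.0684, 0.1027, 0.2952]
tool_rot: [0.147, 0.725, 0.651, -0.17]
contact_force: [0.6, 0.5, -0.8]
opening: 0.0881
finger_force: 0.0
```

```bash
python3 -c "
from h import *
st()"
```

```text
4.475 q [-1.882 -0.293 -0.027  2.201 -0.205  1.644 -1.986] p [-0.0684  0.1027  0.2952] F [ 0.6  0.5 -0.8] op 0.0881 ff 0.0
[[ 0.094  0.994 -0.055]
 [ 0.894 -0.109 -0.434]
 [-0.438 -0.008 -0.899]]
```

Call:
arm_command(increments=[[-2.5, 0.5, -5.5, 0, 1], [-2.5, 0.5, -5.5, 0, 1]])

```text
time_s: 4.72
position: [-0.0622, 0.1203, 0.3816]
tool_rot: [0.148, 0.727, 0.649, -0.17]
contact_force: [17.4, -56.7, 28.7]
opening: 0.0873
finger_force: 0.0
```

```bash
python3 -c "
from h import *
st()"
```

```text
4.725 q [-1.673 -0.293 -0.144  2.004 -0.204  1.854 -1.93 ] p [-0.0622  0.1203  0.3816] F [ 17.4 -56.7  28.7] op 0.0873 ff 0.0
[[ 0.101  0.993 -0.056]
 [ 0.893 -0.115 -0.435]
 [-0.439 -0.006 -0.898]]
```

Call:
arm_command(increments=[[2, 0, 0, 0, 1], [3, 0, 0, 0, 1]])

```text
time_s: 4.97
position: [-0.0579, 0.1653, 0.3593]
tool_rot: [0.147, 0.726, 0.651, -0.17]
contact_force: [0.4, -0.2, -0.4]
opening: 0.0877
finger_force: 0.0
```

```bash
python3 -c "
from h import *
st()"
```

```text
4.975 q [-1.678 -0.198 -0.118  1.986 -0.175  1.779 -1.896] p [-0.0579  0.1653  0.3593] F [ 0.4 -0.2 -0.4] op 0.0877 ff 0.0
[[ 0.096  0.994 -0.055]
 [ 0.894 -0.11  -0.434]
 [-0.437 -0.008 -0.899]]
```

Run:
```python
from h import *
D=[([-1.364,.411,-.013,1.596,.006,1.134],[.1695,.601,.1916]),([-1.5,-.158,-.151,2.26,-.027,1.038],[.0176,.3046,.1923]),
([-1.383,-.294,-.32,2.367,-.105,1.07],[-.0077,.2331,.1846]),([-1.511,-.291,-.362,2.442,-.132,1.044],[-.0403,.1901,.1552]),([-1.449,-.069,-.274,2.223,-.026,1.052],[-.0068,.3108,.1783]),
([-1.909,-.293,-.031,2.454,-.086,1.127],[-.0414,.1611,.1589]),([-1.882,-.293,-.027,2.201,-.205,1.644],[-.0684,.1027,.2952]),([-1.678,-.198,-.118,1.986,-.175,1.779],[-.0579,.1653,.3593])]
def fk(q,L,s3=1,s5=1):
    h,L1,L2,L3,a,e,off=L
    Y=lambda t:R.from_rotvec([0,t,0]);Z=lambda t:R.from_rotvec([0,0,t])
    M=Z(-q[0]+off);p=np.array([0,0,h]);M=M*Y(q[1])*Z(s3*q[2]);p=p+M.apply([e,0,L1]);M=M*Y(q[3])*Z(s5*q[4]);p=p+M.apply([-e,0,L2]);M=M*Y(q[5]);return p+M.apply([a,0,L3]),M.apply([0,0,1]),p,M
best=None
for s3 in(1,-1):
  for s5 in(1,-1):
    f=lambda L:np.concatenate([fk(q,L,s3,s5)[0]-p for q,p in D])
    g=least_squares(f,[.3,.3,.3,.3,0,0,-.07])
    print(s3,s5,g.x.round(3),np.abs(g.fun).max().round(4))
    if best is None or g.cost<best[0]:best=(g.cost,g.x,s3,s5)
_,L,s3,s5=best
for q in([0,-.29,0,2.2,0,1.85],[0,-.29,0,2.35,0,1.7],[0,-.29,0,2.54,0,1.5],[0,-.29,0,2.4,0,1.5],[0,-.2,0,2.4,0,1.55]):
    p,z,w,_=fk(q,L,s3,s5);print(q,p.round(3),'wrist',w.round(3),'tilt',np.degrees(np.arctan2(-z[0],-z[2])).round(1))
```

```text
1 1 [0.115 0.51  0.41  0.248 0.036 0.029 0.182] 0.1498
1 -1 [ 0.346  0.524  0.5    0.397  0.019 -0.028  0.048] 0.0946
-1 1 [-0.053  0.595  0.376  0.219  0.05   0.069 -0.072] 0.0578
-1 -1 [ 0.19   0.546  0.424  0.34   0.012  0.019 -0.132] 0.0304
[0, -0.29, 0, 2.2, 0, 1.85] [ 0.062 -0.008  0.326] wrist [ 0.266 -0.035  0.596] tilt 35.2
[0, -0.29, 0, 2.35, 0, 1.7] [ 0.039 -0.005  0.267] wrist [ 0.244 -0.032  0.536] tilt 35.2
[0, -0.29, 0, 2.54, 0, 1.5] [ 0.001 -0.     0.195] wrist [ 0.203 -0.027  0.467] tilt 34.6
[0, -0.29, 0, 2.4, 0, 1.5] [ 0.072 -0.01   0.22 ] wrist [ 0.234 -0.031  0.517] tilt 26.6
[0, -0.2, 0, 2.4, 0, 1.55] [ 0.06  -0.008  0.223] wrist [ 0.262 -0.035  0.495] tilt 34.6
```

Call:
arm_command(increments=[[-2.5, 0, 0, 0, 1], [-2.7, 0, 1, 0, 1], [-2.7, 0, 1, 0, 1], [0, 0, 0, 0, 1]])

```text
time_s: 5.48
position: [-0.0691, 0.106, 0.3743]
tool_rot: [0.16, 0.722, 0.649, -0.181]
contact_force: [0.5, 0.5, 0.3]
opening: 0.0878
finger_force: 0.0
```

```bash
python3 -c "
from h import *
st()"
```

```text
5.475 q [-1.744 -0.293 -0.115  2.034 -0.221  1.851 -1.964] p [-0.0691  0.106   0.3743] F [0.5 0.5 0.3] op 0.0878 ff 0.0
[[ 0.093  0.994 -0.053]
 [ 0.878 -0.107 -0.466]
 [-0.469 -0.004 -0.883]]
```

Call:
arm_command(increments=[[-2.7, 0.3, 0, 0, 1], [-2.7, 0.3, 0, 0, 1], [0, 0, 0, 0, 1]])

```text
time_s: 5.85
position: [-0.0821, 0.0946, 0.373]
tool_rot: [0.169, 0.719, 0.648, -0.185]
contact_force: [-0.1, 0.4, 0.6]
opening: 0.0882
finger_force: 0.0
```

```bash
python3 -c "
from h import *
st()"
```

```text
5.85 q [-1.765 -0.293 -0.14   2.044 -0.247  1.852 -2.005] p [-0.0821  0.0946  0.373 ] F [-0.1  0.4  0.6] op 0.0882 ff 0.0
[[ 0.091  0.995 -0.047]
 [ 0.869 -0.102 -0.484]
 [-0.486  0.003 -0.874]]
```

Call:
arm_command(increments=[[-3, 0.5, 1.5, 0, 1], [-3, 0.5, 1.5, 0, 1], [-3, 0.5, 0, 0, 1], [0, 0, 0, 0, 1]])

```text
time_s: 6.35
position: [-0.0994, 0.0616, 0.365]
tool_rot: [0.198, 0.712, 0.643, -0.202]
contact_force: [0.6, 1.1, -0.7]
opening: 0.088
finger_force: 0.0
```

```bash
python3 -c "
from h import *
st()"
```

```text
6.35 q [-1.871 -0.292 -0.129  2.092 -0.299  1.852 -2.094] p [-0.0994  0.0616  0.365 ] F [ 0.6  1.1 -0.7] op 0.088 ff 0.0
[[ 0.092  0.995 -0.033]
 [ 0.835 -0.095 -0.542]
 [-0.543  0.022 -0.84 ]]
```

```bash
cat >> h.py <<'E'
POSE=np.array([.59496,-.05472,-1.68702])
def go(pts,step=5.5,start=None):
    o,M=st();p=o['position'] if start is None else start
    for P in pts:
        d=M.T@(np.array(P)-p)*100;n=int(np.ceil(np.abs(d).max()/step));print(np.round(P,4),n,'x',(d/n).round(2),'total',d.round(2));p=np.array(P)
def fx(p):return W(np.array(p)/1e3,POSE)[0]
def infix(P):
    d=np.array(P)[:2]-POSE[:2];c,s=np.cos(POSE[2]),np.sin(POSE[2]);return np.round([1e3*(c*d[0]+s*d[1]),1e3*(-s*d[0]+c*d[1]),1e3*P[2]],1)
E
python3 -c "
from h import *
go([[-.04,.34,.34],[.3,.4,.30],fx([-200,0,150])],5)"
```

```text
6.35 q [-1.871 -0.292 -0.129  2.092 -0.299  1.852 -2.094] p [-0.0994  0.0616  0.365 ] F [ 0.6  1.1 -0.7] op 0.088 ff 0.0
[[ 0.092  0.995 -0.033]
 [ 0.835 -0.095 -0.542]
 [-0.543  0.022 -0.84 ]]
[-0.04  0.34  0.34] 6 x [ 4.19  0.54 -2.2 ] total [ 25.15   3.21 -13.19]
[0.3 0.4 0.3] 7 x [ 1.47  4.74 -0.14] total [10.3  33.18 -1.  ]
[0.6182 0.1439 0.15  ] 7 x [-1.47  4.82  3.63] total [-10.32  33.75  25.44]
```

Call:
arm_command(increments=[[4.2, 0.5, -2.2, 0, 1], [4.2, 0.5, -2.2, 0, 1], [4.2, 0.5, -2.2, 0, 1], [4.2, 0.5, -2.2, 0, 1], [4.2, 0.5, -2.2, 0, 1], [4.2, 0.5, -2.2, 0, 1]])

```text
time_s: 7.1
position: [-0.0408, 0.3426, 0.3393]
tool_rot: [0.198, 0.712, 0.642, -0.202]
contact_force: [-0.0, 0.7, 0.7]
opening: 0.0879
finger_force: 0.0
```

Call:
arm_command(increments=[[1.5, 4.8, -0.1, 0, 1], [1.5, 4.8, -0.1, 0, 1], [1.5, 4.8, -0.1, 0, 1], [1.5, 4.8, -0.1, 0, 1], [1.5, 4.8, -0.1, 0, 1], [1.5, 4.8, -0.1, 0, 1], [1.5, 4.8, -0.1, 0, 1]])

```text
time_s: 7.98
position: [0.305, 0.4002, 0.2958]
tool_rot: [0.199, 0.712, 0.642, -0.202]
contact_force: [-0.4, 0.2, 0.2]
opening: 0.0878
finger_force: 0.0
```

```bash
python3 -c "
from h import *
go([fx([-200,0,150])],5)"
```

```text
7.975 q [-1.337  0.502  0.272  1.383  0.111  1.796 -1.169] p [0.305  0.4002 0.2958] F [-0.4  0.2  0.2] op 0.0878 ff 0.0
[[ 0.093  0.995 -0.032]
 [ 0.835 -0.096 -0.542]
 [-0.543  0.024 -0.839]]
[0.6182 0.1439 0.15  ] 7 x [-1.51  4.75  3.59] total [-10.55  33.28  25.12]
```

Call:
arm_command(increments=[[-1.5, 4.8, 3.6, 0, 1], [-1.5, 4.8, 3.6, 0, 1], [-1.5, 4.8, 3.6, 0, 1], [-1.5, 4.8, 3.6, 0, 1]])

```text
time_s: 8.48
position: [0.4855, 0.252, 0.2115]
tool_rot: [0.199, 0.712, 0.642, -0.202]
contact_force: [0.3, 1.2, 0.2]
opening: 0.0877
finger_force: 0.0
```

```bash
python3 -c "
from h import *
go([fx([-200,0,150])],5)"
```

```text
8.475 q [-1.047  0.555  0.344  1.516  0.222  1.515 -0.876] p [0.4855 0.252  0.2115] F [0.3 1.2 0.2] op 0.0877 ff 0.0
[[ 0.093  0.995 -0.032]
 [ 0.835 -0.096 -0.543]
 [-0.543  0.024 -0.839]]
[0.6182 0.1439 0.15  ] 3 x [-1.48  4.7   3.53] total [-4.44 14.09 10.6 ]
```

Call:
arm_command(increments=[[-1.5, 4.7, 3.5, 0, 1], [-1.5, 4.7, 3.5, 0, 1], [-1.5, 4.7, 3.5, 0, 1], [0, 0, 0, 0, 1]])

```text
time_s: 8.98
position: [0.6184, 0.1387, 0.1504]
tool_rot: [0.2, 0.714, 0.639, -0.205]
contact_force: [0.1, 0.6, -0.7]
opening: 0.088
finger_force: 0.0
```

```bash
python3 -c "
from h import *
import cv2
go([fx([-150,0,70]),fx([-79,0,32])],4)
a=snapshot('wrist');b=snapshot('top')[110:270,235:435]
print(infix(observe()['position']))
cv2.imwrite('pics/w1.png',np.hstack([cv2.resize(a,(480,300)),cv2.resize(b,(320,300))]))"
```

```text
8.975 q [-0.81   0.693  0.385  1.448  0.254  1.357 -0.674] p [0.6184 0.1387 0.1504] F [ 0.1  0.6 -0.7] op 0.088 ff 0.0
[[ 0.099  0.994 -0.037]
 [ 0.831 -0.103 -0.547]
 [-0.547  0.023 -0.836]]
[0.6124 0.0943 0.07  ] 3 x [ 0.22 -0.11  3.06] total [ 0.65 -0.33  9.18]
[0.6041 0.0237 0.032 ] 2 x [-1.93 -0.09  3.53] total [-3.86 -0.18  7.06]
[-200.4   -1.6  151. ]
```

View pics/w1.png

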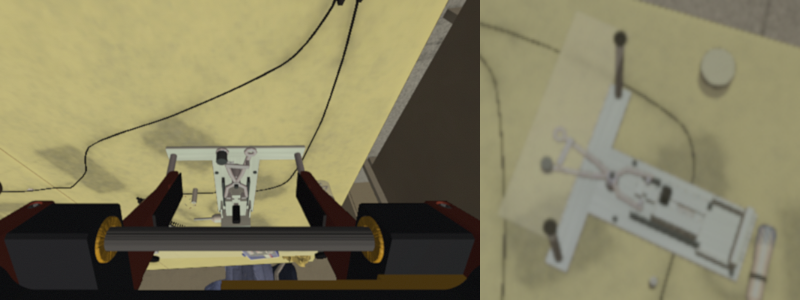

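The wrist view shows the stud at (222,157) and the left ring at (250,153), centred between the fingers. I'll descend to the rings.

Call:
arm_command(increments=[[0.2, -0.1, 3, 0, 1], [0.2, -0.1, 3, 0, 1], [0.2, -0.1, 3, 0, 1], [-1.3, 0, 2.3, 0, 1], [-1.3, 0, 2.3, 0, 1], [-1.3, 0, 2.4, 0, 1], [0, 0, 0, 0, 1]])

```text
time_s: 9.95
position: [0.604, 0.0311, 0.0351]
tool_rot: [0.198, 0.712, 0.642, -0.203]
contact_force: [-0.1, -0.7, 0.3]
opening: 0.0879
finger_force: 0.0
```

```bash
python3 -c "
from h import *
o,_=st();print(infix(o['position']))"
```

```text
9.95 q [-0.71   0.744  0.392  1.687  0.296  1.031 -0.671] p [0.604  0.0311 0.0351] F [-0.1 -0.7  0.3] op 0.0879 ff 0.0
[[ 0.092  0.995 -0.034]
 [ 0.834 -0.096 -0.543]
 [-0.544  0.022 -0.839]]
[-86.3  -0.9  35.1]
```

Call:
arm_command(increments=[[-0.5, 0.1, 0.5, 0, 1], [0, 0, 0, 0, -1], [0, 0, 0, 0, -1], [0, 0, 0, 0, -1], [0, 0, 0, 0, -1], [0, 0, 0, 0, -1], [0, 0, 0, 0, -1]], newtons=28)

```text
time_s: 10.82
position: [0.5993, 0.027, 0.0313]
tool_rot: [0.194, 0.712, 0.643, -0.205]
contact_force: [-19.7, 10.2, 1.0]
opening: 0.0315
finger_force: 10.8
```

```bash
python3 -c "
from h import *
import cv2
o,_=st();print(infix(o['position']))
a=snapshot('wrist')[150:350,180:460];b=snapshot('scene')[150:290,250:430]
cv2.imwrite('pics/w2.png',np.hstack([cv2.resize(a,(420,300),interpolation=2),cv2.resize(b,(380,300),interpolation=2)]))"
```

```text
10.825 q [-0.704  0.744  0.39   1.697  0.293  1.025 -0.666] p [0.5993 0.027  0.0313] F [-19.7  10.2   1. ] op 0.0315 ff 10.8
[[ 0.09   0.995 -0.042]
 [ 0.835 -0.098 -0.541]
 [-0.542  0.013 -0.84 ]]
[-81.7  -5.1  31.3]
```

View pics/w2.png

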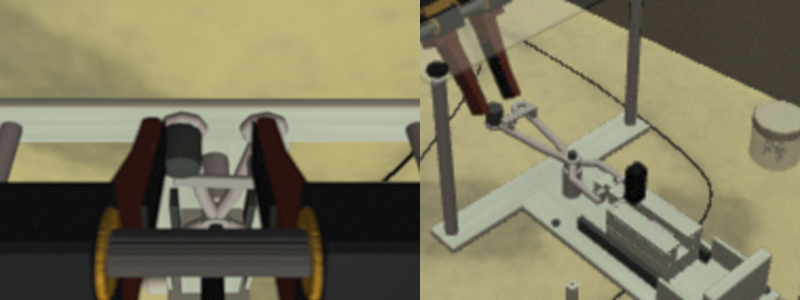

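```bash
python3 -c "
from h import *
o,M=st();p=o['position']
print('cam',camera_params('wrist')['extrinsics'].round(3), infix(camera_params('wrist')['extrinsics'][:3,3]))
cr=lambda uv:((uv-[180,150])*1.5).round(0).tolist()
for a in(0,.04,.06,.1):
    b=.2413-a
    print(a,[cr(proj('wrist',[fx([-90*np.cos(b),s*90*np.sin(b),z])]))for s,z in((1,45),(-1,45),(-1,64))])
for s in(1,-1):
  for xx in(-.01,0,.01):
    print('tip',s,xx,cr(proj('wrist',[p+M@[xx,s*.0158,0]])),cr(proj('wrist',[p+M@[xx,s*.0158,-.02]])))
"
```

```text
10.925 q [-0.704  0.744  0.388  1.698  0.291  1.026 -0.667] p [0.5976 0.0277 0.0307] F [-8.7  2.9 -0. ] op 0.0237 ff 4.6
[[ 0.088  0.995 -0.045]
 [ 0.835 -0.099 -0.541]
 [-0.542  0.01  -0.84 ]]
cam [[ 0.995 -0.071 -0.069  0.612]
 [-0.099 -0.649 -0.754  0.197]
 [ 0.009  0.757 -0.653  0.151]
 [ 0.     0.     0.     1.   ]] [-252.   -11.9  150.7]
0 [[[278.0, 135.0]], [[176.0, 134.0]], [[174.0, 175.0]]]
0.04 [[[270.0, 133.0]], [[184.0, 133.0]], [[183.0, 174.0]]]
0.06 [[[266.0, 133.0]], [[189.0, 133.0]], [[188.0, 174.0]]]
0.1 [[[258.0, 132.0]], [[197.0, 132.0]], [[197.0, 173.0]]]
tip 1 -0.01 [[245.0, 134.0]] [[248.0, 154.0]]
tip 1 0 [[245.0, 114.0]] [[249.0, 132.0]]
tip 1 0.01 [[246.0, 93.0]] [[250.0, 109.0]]
tip -1 -0.01 [[175.0, 134.0]] [[172.0, 154.0]]
tip -1 0 [[175.0, 114.0]] [[172.0, 132.0]]
tip -1 0.01 [[175.0, 93.0]] [[171.0, 109.0]]
```

Call:
arm_command(increments=[[0, 0, 0, 0, 1], [0, 0, 0, 0, 1], [0, 0, 0, 0, 1]])

```text
time_s: 11.3
position: [0.6058, 0.0244, 0.0337]
tool_rot: [0.199, 0.712, 0.643, -0.202]
contact_force: [-0.5, -0.2, 0.5]
opening: 0.05
finger_force: 0.0
```

```bash
python3 -c "
from h import *
import cv2
o,_=st();print(infix(o['position']))
a=snapshot('wrist')[170:370,180:460];b=snapshot('scene')[160:240,240:330]
cv2.imwrite('pics/w3.png',np.vstack([cv2.resize(a,(560,400),interpolation=2)]))
cv2.imwrite('pics/s3.png',cv2.resize(b,(720,640),interpolation=2)[:600])"
```

```text
11.3 q [-0.702  0.744  0.394  1.692  0.299  1.02  -0.666] p [0.6058 0.0244 0.0337] F [-0.5 -0.2  0.5] op 0.05 ff 0.0
[[ 0.092  0.995 -0.032]
 [ 0.835 -0.095 -0.543]
 [-0.543  0.023 -0.839]]
[-79.9   1.6  33.7]
```

View pics/w3.png

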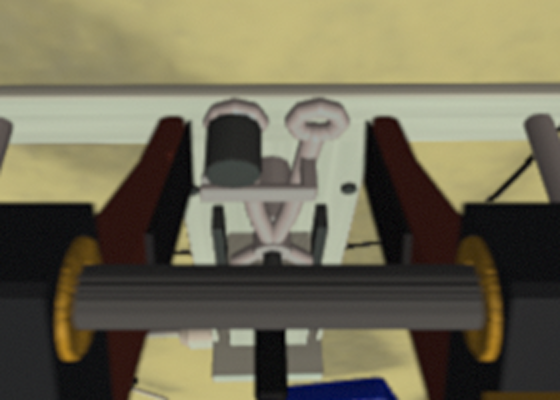

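The rings measure about 40.5 px apart here, which matches 0.10 rad, so the clamp appears latched on the second tooth. I'll back off now, opening first, and check.

Call:
arm_command(increments=[[0, 0, 0, 0, 1], [0, 0, 0, 0, 1], [0, 0, 0, 0, 1], [1.3, 0, -2.3, 0, 1], [1.3, 0, -2.3, 0, 1], [1.3, 0, -2.3, 0, 1], [0, 0, -4, 0, 1], [0, 0, -4, 0, 1], [0, 0, -4, 0, 1]])

```text
time_s: 12.52
position: [0.6149, 0.1603, 0.1721]
tool_rot: [0.198, 0.712, 0.643, -0.202]
contact_force: [-0.0, -0.5, -0.1]
opening: 0.088
finger_force: 0.0
```

```bash
python3 -c "
from h import *
import cv2
o,_=st();print(infix(o['position']))
a=snapshot('wrist');uv=[proj('wrist',[fx([-90*np.cos(.2413-t),s*90*np.sin(.2413-t),z]) for s,z in((1,45),(-1,64))]).round(0).tolist() for t in(0,.06,.1)];print(uv)
u,v=map(int,np.mean(uv[1],0));print(u,v)
b=snapshot('top')[155:235,265:365]
cv2.imwrite('pics/w4.png',np.hstack([cv2.resize(a[v-50:v+50,u-50:u+50],(400,400),interpolation=2),cv2.resize(b,(400,400),interpolation=2)]))"
```

```text
12.525 q [-0.831  0.679  0.381  1.412  0.249  1.408 -0.673] p [0.6149 0.1603 0.1721] F [-0.  -0.5 -0.1] op 0.088 ff 0.0
[[ 0.092  0.995 -0.033]
 [ 0.835 -0.095 -0.543]
 [-0.543  0.022 -0.839]]
[-215.9   -5.2  172.1]
[[[334.0, 203.0], [300.0, 215.0]], [[330.0, 202.0], [305.0, 214.0]], [[327.0, 202.0], [307.0, 214.0]]]
317 208
```

View pics/w4.png

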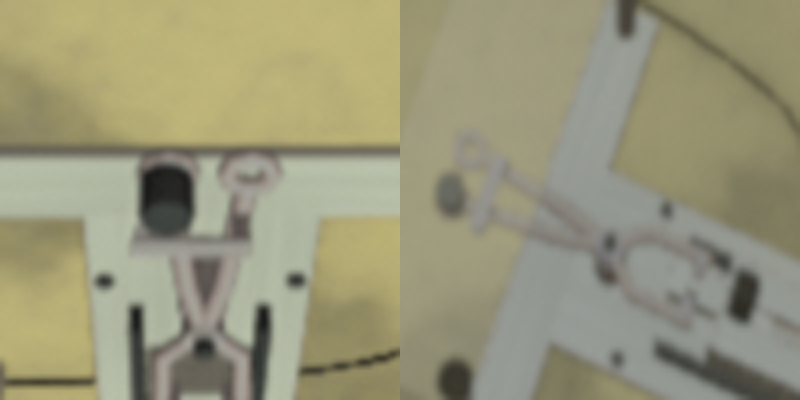

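The clamp is closed on the second tooth. In the wrist crop the ring and stud are 21 px apart, against a predicted 20 px at 0.10 rad and 25 px at 0.06. At this lean the gripper would hit the guard when reaching the knob, so I'll take the lean off at the outer limit first.

```bash
python3 -c "
from h import *
go([[.36,.33,.28],[.06,.40,.29],[.12,.75,.40]],5.5)"
```

```text
12.625 q [-0.833  0.677  0.38   1.408  0.249  1.408 -0.673] p [0.6166 0.1635 0.1741] F [-0.1 -0.1  1.5] op 0.088 ff 0.0
[[ 0.092  0.995 -0.027]
 [ 0.837 -0.092 -0.539]
 [-0.539  0.027 -0.842]]
[0.36 0.33 0.28] 5 x [ 1.18 -5.36 -3.44] total [  5.88 -26.79 -17.2 ]
[0.06 0.4  0.29] 6 x [ 0.43 -5.08 -0.63] total [  2.57 -30.48  -3.81]
[0.12 0.75 0.4 ] 6 x [ 3.99  0.51 -4.71] total [ 23.93   3.06 -28.29]
```

Call:
arm_command(increments=[[1.2, -5.4, -3.4, 0, 1], [1.2, -5.4, -3.4, 0, 1], [1.2, -5.4, -3.4, 0, 1], [1.2, -5.4, -3.4, 0, 1], [1.2, -5.4, -3.4, 0, 1]])

```text
time_s: 13.25
position: [0.3654, 0.3215, 0.2711]
tool_rot: [0.199, 0.712, 0.642, -0.203]
contact_force: [0.1, 0.9, 0.1]
opening: 0.088
finger_force: 0.0
```

Call:
arm_command(increments=[[0.4, -5.1, -0.6, 0, 1], [0.4, -5.1, -0.6, 0, 1], [0.4, -5.1, -0.6, 0, 1], [0.4, -5.1, -0.6, 0, 1], [0.4, -5.1, -0.6, 0, 1], [0.4, -5.1, -0.6, 0, 1]])

```text
time_s: 14.0
position: [0.0646, 0.3896, 0.2809]
tool_rot: [0.199, 0.712, 0.642, -0.203]
contact_force: [-0.1, 1.7, 0.2]
opening: 0.0877
finger_force: 0.0
```

Call:
arm_command(increments=[[4, 0.5, -4.7, 0, 1], [4, 0.5, -4.7, 0, 1], [4, 0.5, -4.7, 0, 1], [4, 0.5, -4.7, 0, 1], [4, 0.5, -4.7, 0, 1]])

```text
time_s: 14.62
position: [0.0912, 0.6475, 0.4598]
tool_rot: [0.04, 0.75, 0.66, -0.019]
contact_force: [1.5, 1.4, 0.1]
opening: 0.0879
finger_force: 0.0
```

```bash
python3 -c "
from h import *
st()"
```

```text
14.625 q [-1.865  0.509  0.681  0.946 -0.272  1.851 -1.431] p [0.0912 0.6475 0.4598] F [1.5 1.4 0.1] op 0.0879 ff 0.0
[[ 0.127  0.992  0.024]
 [ 0.989 -0.125 -0.085]
 [-0.081  0.035 -0.996]]
```

```bash
python3 -c "
from h import *
go([[.40,.30,.34],fx([75,0,280]),fx([75,0,130]),fx([75,0,59])],5.5)"
```

```text
14.625 q [-1.865  0.509  0.681  0.946 -0.272  1.851 -1.431] p [0.0912 0.6475 0.4598] F [1.5 1.4 0.1] op 0.0879 ff 0.0
[[ 0.127  0.992  0.024]
 [ 0.989 -0.125 -0.085]
 [-0.081  0.035 -0.996]]
[0.4  0.3  0.34] 7 x [-4.21  4.93  2.23] total [-29.45  34.54  15.63]
[ 0.5863 -0.1292  0.28  ] 8 x [-4.95  2.95  1.26] total [-39.57  23.62  10.07]
[ 0.5863 -0.1292  0.13  ] 3 x [ 0.41 -0.17  4.98] total [ 1.22 -0.52 14.94]
[ 0.5863 -0.1292  0.059 ] 2 x [ 0.29 -0.12  3.54] total [ 0.58 -0.25  7.07]
```

Call:
arm_command(increments=[[-4.2, 4.9, 2.2, 0, 1], [-4.2, 4.9, 2.2, 0, 1], [-4.2, 4.9, 2.2, 0, 1], [-4.2, 4.9, 2.2, 0, 1], [-4.2, 4.9, 2.2, 0, 1], [-4.2, 4.9, 2.2, 0, 1], [-4.2, 4.9, 2.2, 0, 1]])

```text
time_s: 15.5
position: [0.3734, 0.3257, 0.351]
tool_rot: [0.04, 0.75, 0.66, -0.02]
contact_force: [0.5, 0.9, -0.6]
opening: 0.0882
finger_force: 0.0
```

Call:
arm_command(increments=[[-4.95, 2.95, 1.1, 0, 1], [-4.95, 2.95, 1.1, 0, 1], [-4.95, 2.95, 1.1, 0, 1], [-4.95, 2.95, 1.1, 0, 1], [-4.95, 2.95, 1.1, 0, 1], [-4.95, 2.95, 1.1, 0, 1], [-4.95, 2.95, 1.1, 0, 1], [-4.95, 2.95, 1.1, 0, 1], [0, 0, 0, 0, 1]])

```text
time_s: 16.62
position: [0.5567, -0.1084, 0.3043]
tool_rot: [0.041, 0.754, 0.656, -0.022]
contact_force: [0.4, -0.0, -0.4]
opening: 0.0881
finger_force: 0.0
```

```bash
python3 -c "
from h import *
go([fx([75,0,130]),fx([75,0,59])],5.5)
print(infix(observe()['position']))"
```

```text
16.625 q [-0.791  0.332  1.111  1.657 -0.224  1.293  0.21 ] p [ 0.5567 -0.1084  0.3043] F [ 0.4 -0.  -0.4] op 0.0881 ff 0.0
[[ 0.139  0.99   0.02 ]
 [ 0.986 -0.137 -0.091]
 [-0.087  0.032 -0.996]]
[ 0.5863 -0.1292  0.13  ] 4 x [-0.03  0.66  4.4 ] total [-0.13  2.65 17.6 ]
[ 0.5863 -0.1292  0.059 ] 2 x [ 0.31 -0.11  3.53] total [ 0.62 -0.23  7.07]
[ 57.7 -31.7 304.3]
```

Call:
arm_command(increments=[[0, 1, 4.4, 0, 1], [0, 1, 4.4, 0, 1], [0, 0.65, 4.4, 0, 1], [0, 0, 4.4, 0, 1], [0, 0, 0, 0, 1]])

```text
time_s: 17.25
position: [0.5857, -0.1181, 0.128]
tool_rot: [0.038, 0.75, 0.66, -0.023]
contact_force: [-0.8, 0.0, 0.2]
opening: 0.0877
finger_force: 0.0
```

```bash
python3 -c "
from h import *
import cv2
go([fx([75,0,59])],4)
print(infix(observe()['position']))
uv=proj('wrist',[fx([75,0,89]),fx([139,0,89])]).round(0);print(uv)
a=snapshot('wrist');cv2.imwrite('pics/w5.png',a)"
```

```text
17.25 q [-0.596  0.557  0.939  1.812 -0.438  0.982  0.375] p [ 0.5857 -0.1181  0.128 ] F [-0.8  0.   0.2] op 0.0877 ff 0.0
[[ 0.127  0.992  0.016]
 [ 0.988 -0.125 -0.087]
 [-0.084  0.027 -0.996]]
[ 0.5863 -0.1292  0.059 ] 2 x [-0.26  0.01  3.49] total [-0.51  0.01  6.97]
[ 64.   -1.9 128. ]
[[321. 216.]
 [322. 282.]]
```

View pics/w5.png

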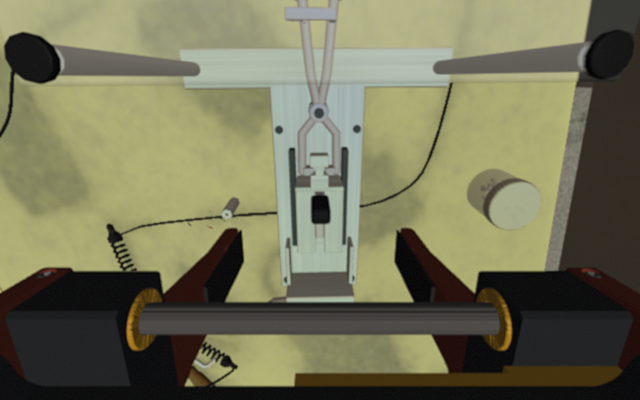

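The knob top is at (320,218), against (321,216) predicted, and it's centred between the fingers. The jaws sit in the notches. I'll descend and grip.

Call:
arm_command(increments=[[-0.3, 0, 3.5, 0, 1], [-0.3, 0, 3.5, 0, 1], [0, 0, 0, 0, -1], [0, 0, 0, 0, -1], [0, 0, 0, 0, -1], [0, 0, 0, 0, -1], [0, 0, 0, 0, -1], [0, 0, 0, 0, -1], [0, 0, 0, 0, -1]], newtons=25)

```text
time_s: 18.42
position: [0.5891, -0.1309, 0.0617]
tool_rot: [0.04, 0.75, 0.66, -0.02]
contact_force: [-0.2, 0.8, 0.5]
opening: 0.0214
finger_force: 0.0
```

```bash
python3 -c "
from h import *
o,M=st();p=o['position'];print(infix(p))
print(M.T@(W([.064,0,0],[0,0,POSE[2]])[0])*100)"
```

```text
18.425 q [-0.515  0.638  0.859  1.858 -0.523  0.859  0.45 ] p [ 0.5891 -0.1309  0.0617] F [-0.2  0.8  0.5] op 0.0214 ff 0.0
[[ 0.127  0.992  0.022]
 [ 0.988 -0.125 -0.087]
 [-0.083  0.033 -0.996]]
[76.4  3.  61.7]
[-6.37730538  0.05547426  0.53562922]
```

Call:
arm_command(increments=[[0, -0.3, 0, 0, -1], [0, 0, 0, 0, -1], [0, 0, 0, 0, -1]])

```text
time_s: 18.8
position: [0.5861, -0.1305, 0.0616]
tool_rot: [0.04, 0.75, 0.66, -0.02]
contact_force: [-0.8, -0.1, -0.5]
opening: 0.0007
finger_force: 0.0
```

Call:
arm_command(increments=[[-0.8, 0, 0.07, 0, -1], [-0.8, 0, 0.07, 0, -1], [-0.8, 0, 0.07, 0, -1], [-0.8, 0, 0.07, 0, -1]])

```text
time_s: 19.3
position: [0.582, -0.1632, 0.0615]
tool_rot: [0.04, 0.75, 0.66, -0.02]
contact_force: [-0.4, -1.1, -0.2]
opening: 0.0005
finger_force: 0.0
```

The fingers shut on nothing (0.7 mm opening, no force). I'll work out from the w5 picture where the fingertips really are relative to the TCP, and where the knob is now.

```bash
python3 -c "
from h import *
import cv2
o,M=st();p=o['position'];print(infix(p))
for t in(0,.01,.02,.03,.04):
  print(t,[proj('wrist',[p+M@[x,s*.0439,-t]])[0].round(0).tolist() for s in(-1,1) for x in(-.01,.01)])
a=snapshot('wrist');cv2.imwrite('pics/w6.png',a)
g=a.max(2)<30
n,l,s,c=cv2.connectedComponentsWithStats(g.astype(np.uint8))
for i in range(1,n):
  if 60<s[i,4]<4000 and 250<c[i,0]<400: print(s[i],c[i].round())
for k in(0,.016,.032,.048,.064):print(k,proj('wrist',[fx([75+k*1e3,0,89]),fx([75+k*1e3,0,53])]).round(0).tolist())
"
```

```text
19.3 q [-0.456  0.634  0.853  1.86  -0.523  0.852  0.505] p [ 0.582  -0.1632  0.0615] F [-0.4 -1.1 -0.2] op 0.0005 ff 0.0
[[ 0.127  0.992  0.022]
 [ 0.988 -0.125 -0.087]
 [-0.083  0.033 -0.996]]
[109.3  -0.3  61.5]
0 [[256.0, 240.0], [254.0, 212.0], [385.0, 240.0], [386.0, 212.0]]
0.01 [[253.0, 246.0], [251.0, 217.0], [388.0, 246.0], [390.0, 218.0]]
0.02 [[250.0, 253.0], [248.0, 223.0], [391.0, 253.0], [393.0, 223.0]]
0.03 [[246.0, 261.0], [244.0, 230.0], [395.0, 261.0], [397.0, 230.0]]
0.04 [[242.0, 270.0], [239.0, 237.0], [399.0, 270.0], [402.0, 237.0]]
[308 168  26  35 828] [320. 186.]
[315 234   3  54  99] [316. 266.]
[320 234   4  53 110] [322. 263.]
0 [[322.0, 191.0], [320.0, 172.0]]
0.016 [[322.0, 217.0], [320.0, 194.0]]
0.032 [[323.0, 242.0], [320.0, 216.0]]
0.048 [[323.0, 265.0], [321.0, 236.0]]
0.064 [[323.0, 287.0], [321.0, 256.0]]
```

View pics/w6.png

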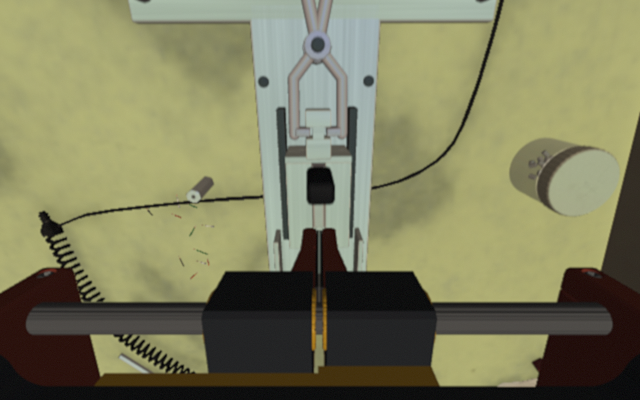

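The tips in the images sit about 30 mm short of the reported TCP, so the fingers closed just over the knob, which is still at travel 0. That also explains the ring slip. I'll allow for the 30 mm and push the knob from behind with the fingers shut.

Call:
arm_command(increments=[[0, 0, -1.5, 0, -1], [2.8, 0, -0.2, 0, -1], [2.8, 0, -0.2, 0, -1], [0, 0, 0, 0, -1], [0, 0, 2, 0, -1], [0, 0, 2, 0, -1], [0, 0, 0, 0, -1]])

```text
time_s: 20.23
position: [0.5878, -0.1099, 0.0336]
tool_rot: [0.039, 0.75, 0.66, -0.022]
contact_force: [-0.5, -0.5, 1.1]
opening: 0.0004
finger_force: 0.0
```

```bash
python3 -c "
from h import *
o,M=st();p=o['position'];print(infix(p),infix(p-M[:,2]*.03))"
```

```text
20.225 q [-0.531  0.67   0.829  1.882 -0.555  0.813  0.436] p [ 0.5878 -0.1099  0.0336] F [-0.5 -0.5  1.1] op 0.0004 ff 0.0
[[ 0.128  0.992  0.018]
 [ 0.988 -0.126 -0.087]
 [-0.084  0.029 -0.996]]
[55.7 -0.7 33.6] [53.1 -1.5 63.5]
```

Call:
arm_command(increments=[[-0.8, 0, 0.07, 0, -1], [-0.8, 0, 0.07, 0, -1], [-0.8, 0, 0.07, 0, -1]])

```text
time_s: 20.6
position: [0.5867, -0.1325, 0.0358]
tool_rot: [0.04, 0.749, 0.661, -0.02]
contact_force: [0.5, 6.5, -2.9]
opening: 0.0006
finger_force: 2.4
```

Call:
arm_command(increments=[[-0.8, 0, 0.07, 0, -1], [-0.8, 0, 0.07, 0, -1], [-0.8, 0, 0.07, 0, -1]])

```text
time_s: 20.98
position: [0.5838, -0.1571, 0.0358]
tool_rot: [0.04, 0.75, 0.66, -0.02]
contact_force: [0.3, 4.7, -2.7]
opening: 0.0004
finger_force: 2.2
```

Call:
arm_command(increments=[[-0.8, 0, 0.07, 0, -1], [-0.8, 0, 0.07, 0, -1], [-0.4, 0, 0.04, 0, -1], [0, 0, 0, 0, -1]])

```text
time_s: 21.48
position: [0.5814, -0.1767, 0.0357]
tool_rot: [0.04, 0.75, 0.66, -0.02]
contact_force: [0.3, 4.4, -0.2]
opening: 0.0005
finger_force: 2.3
```

```bash
python3 -c "
from h import *
import cv2
o,M=st();p=o['position'];print(infix(p),infix(p-M[:,2]*.03))
a=snapshot('wrist');g=a.max(2)<30
n,l,s,c=cv2.connectedComponentsWithStats(g.astype(np.uint8))
for i in range(1,n):
  if 60<s[i,4]<4000 and 250<c[i,0]<400: print(s[i],c[i].round())
for k in(0.05,.056,.06,.064):print(k,proj('wrist',[fx([75+k*1e3,0,89]),fx([75+k*1e3,0,53])]).round(0).tolist())
"
```

```text
21.475 q [-0.405  0.667  0.815  1.869 -0.555  0.808  0.547] p [ 0.5814 -0.1767  0.0357] F [ 0.3  4.4 -0.2] op 0.0005 ff 2.3
[[ 0.127  0.992  0.023]
 [ 0.988 -0.125 -0.086]
 [-0.083  0.033 -0.996]]
[122.7   0.7  35.7] [120.2  -0.3  65.6]
[315 234   9  54 358] [319. 264.]
0.05 [[323.0, 277.0], [320.0, 242.0]]
0.056 [[323.0, 287.0], [320.0, 251.0]]
0.06 [[323.0, 293.0], [320.0, 256.0]]
0.064 [[323.0, 299.0], [320.0, 261.0]]
```

Call:
arm_command(increments=[[-0.4, 0, 0.03, 0, -1], [0, 0, 0, 0, -1]])

```text
time_s: 21.78
position: [0.5814, -0.177, 0.0355]
tool_rot: [0.038, 0.749, 0.661, -0.019]
contact_force: [-0.3, 12.4, 4.0]
opening: 0.0004
finger_force: 6.6
```

Call:
arm_command(increments=[[-0.4, 0, 0.03, 0, -1], [0, 0, 0, 0, -1]])

```text
time_s: 22.02
position: [0.5813, -0.1773, 0.0354]
tool_rot: [0.036, 0.748, 0.662, -0.017]
contact_force: [-0.7, 22.2, 8.3]
opening: 0.0004
finger_force: 11.0
```

Call:
arm_command(increments=[[0.8, 0, 0, 0, -1], [0.3, 0, -4, 0, -1], [0, 0, -5, 0, -1], [0, 0, -5, 0, -1], [0, 0, -5, 0, -1], [0, 0, -5, 0, -1], [0, 0, 0, 0, -1]])

```text
time_s: 22.9
position: [0.5778, -0.1555, 0.2777]
tool_rot: [0.043, 0.75, 0.66, -0.018]
contact_force: [-0.3, 0.0, -0.7]
opening: 0.0006
finger_force: 0.0
```

```bash
python3 -c "
from h import *
import cv2
go([[.38,.30,.33],[.04,.32,.2],[-.02,.20,.17]],5.5)
print(proj('top',[fx([160,0,15])]),proj('scene',[fx([160,0,15])]),proj('wrist',[fx([135,0,15]),fx([160,0,15]),fx([185,0,15])]).round(0).tolist())
a0=cv2.imread('pics/top0.png').astype(int);a=snapshot('top').astype(int)
d=np.abs(a-a0).sum(2)
u,v=proj('top',[fx([160,0,15])])[0].astype(int);print(d[v-12:v+12:2,u-14:u+14:2])
w=snapshot('wrist');cv2.imwrite('pics/w7.png',w)
"
```

```text
22.9 q [-0.632  0.405  1.059  1.64  -0.294  1.245  0.339] p [ 0.5778 -0.1555  0.2777] F [-0.3  0.  -0.7] op 0.0006 ff 0.0
[[ 0.129  0.991  0.029]
 [ 0.988 -0.126 -0.089]
 [-0.085  0.04  -0.996]]
[0.38 0.3  0.33] 8 x [ 5.25 -3.14 -1.23] total [ 42.01 -25.14  -9.84]
[0.04 0.32 0.2 ] 7 x [-0.19 -4.93  1.68] total [ -1.31 -34.48  11.77]
[-0.02  0.2   0.17] 3 x [-4.13 -1.52  1.29] total [-12.38  -4.56   3.88]
[[383.36602683 233.69217814]] [[384.74473642 283.53200865]] [[316.0, 167.0], [316.0, 182.0], [317.0, 198.0]]
[[180 195 206 229 135 117  87  96 127 114 102  95 108 122]
 [158 152 190 229 230 232  71 112 134 133 130 122 116 101]
 [193 227 220 211 247 223  40 130 132 132 134 132 133 129]
 [ 52  30 139 254 283 110 102 132 132 133 131 132 133 132]
 [133 123  41  92  96  50 127 116 120 128 133 131 132 131]
 [131 130  55  58 111 128 115  68  80  83  84  94  99 122]
 [132 129 127 130 130 133 111  49  86  93 103 103  87  91]
 [112 130 131 134 133 134 114  28  20  21  27  36  60  94]
 [105 131 131 134 133 136 132 123 110 101  98  73  49 110]
 [ 88 118 133 134 134 135 134 132 133 131 131 131 117 129]
 [ 86 110 134 134 130 131 130 130 132 133 133 132 116 130]
 [121 127 130 130 132 132 132 131 133 131 133 124 125 133]]
```

A compact elongated change about 26×10 mm shows in the trough region of the top view, consistent with the nut having dropped. Next I'll regain the lean for the stud.

Call:
arm_command(increments=[[5.2, -3.1, -1.2, 0, -1], [5.2, -3.1, -1.2, 0, -1], [5.2, -3.1, -1.2, 0, -1], [5.2, -3.1, -1.2, 0, -1], [5.2, -3.1, -1.2, 0, -1], [5.2, -3.1, -1.2, 0, -1], [5.2, -3.1, -1.2, 0, -1], [5.2, -3.1, -1.2, 0, -1]])

```text
time_s: 24.0
position: [0.3797, 0.2986, 0.3256]
tool_rot: [0.04, 0.75, 0.66, -0.021]
contact_force: [0.7, -0.8, 0.7]
opening: 0.0003
finger_force: 0.0
```

Call:
arm_command(increments=[[-0.2, -4.9, 1.7, 0, -1], [-0.2, -4.9, 1.7, 0, -1], [-0.2, -4.9, 1.7, 0, -1], [-0.2, -4.9, 1.7, 0, -1], [-0.2, -4.9, 1.7, 0, -1], [-0.2, -4.9, 1.7, 0, -1], [-0.2, -4.9, 1.7, 0, -1]])

```text
time_s: 24.88
position: [0.0406, 0.315, 0.1961]
tool_rot: [0.041, 0.75, 0.66, -0.021]
contact_force: [-0.1, 1.4, -0.1]
opening: 0.0003
finger_force: 0.0
```

```bash
python3 -c "
from h import *
st()
import cv2
a0=cv2.imread('pics/top0.png').astype(int);a=snapshot('top').astype(int)
d=np.abs(a-a0).sum(2);d[:, :370]=0
d[:,410:]=0;d[:215]=0;d[258:]=0
n,l,s,c=cv2.connectedComponentsWithStats((d>25).astype(np.uint8))
K=camera_params('top')
for i in range(1,n):
  if s[i,4]>8:
    u=c[i];r=K['extrinsics'][:3,:3]@np.linalg.solve(K['K'],[u[0],u[1],1]);e=K['extrinsics'][:3,3];P=e+r*(.014-e[2])/r[2];print(s[i],u.round(1),infix(P))
"
```

```text
24.875 q [-2.16  -0.127  0.502  2.212  0.083  1.132 -1.83 ] p [0.0406 0.315  0.1961] F [-0.1  1.4 -0.1] op 0.0003 ff 0.0
[[ 0.128  0.992  0.023]
 [ 0.988 -0.125 -0.088]
 [-0.084  0.034 -0.996]]
[372 219  12  14 111] [377.1 224.8] [139.9  14.3  14. ]
[382 230  14   8  90] [388.  233.7] [169.8   4.3  14. ]
[406 230   4  24  50] [407.8 242.3] [217.5   2.3  14. ]
[402 252   5   6  14] [403.6 255.4] [218.5 -29.1  14. ]
```

Call:
arm_command(increments=[[-5, -0.8, 0, 0, -1], [-5, -0.8, 0, 0, -1], [-5, -0.5, 0, 0, -1], [-4, 0, 0, 0, -1], [-4, 0.5, -4, 0, -1], [-4, 0.5, -4, 0, -1], [-4, 0.5, -4, 0, -1]])

```text
time_s: 25.8
position: [0.0185, 0.199, 0.2327]
tool_rot: [0.063, 0.755, 0.65, -0.049]
contact_force: [1.1, -0.1, 0.6]
opening: 0.0006
finger_force: 0.0
```

```bash
python3 -c "
from h import *
st()"
```

```text
25.8 q [-1.299 -0.29  -0.298  2.259 -0.08   1.321 -1.702] p [0.0185 0.199  0.2327] F [ 1.1 -0.1  0.6] op 0.0006 ff 0.0
[[ 0.149  0.989  0.008]
 [ 0.977 -0.146 -0.158]
 [-0.155  0.031 -0.987]]
```

Call:
arm_command(increments=[[-4, 0, -3, 0, -1], [-4, 0, -3, 0, -1], [-4, 0, -3, 0, -1], [0, 0, 0, 0, -1]])

```text
time_s: 26.3
position: [-0.0018, 0.1782, 0.2588]
tool_rot: [0.084, 0.741, 0.661, -0.085]
contact_force: [0.4, 0.3, 0.8]
opening: 0.0007
finger_force: 0.0
```

```bash
python3 -c "
from h import *
st()"
```

```text
26.3 q [-1.558 -0.291 -0.132  2.218 -0.08   1.448 -1.774] p [-0.0018  0.1782  0.2588] F [0.4 0.3 0.8] op 0.0007 ff 0.0
[[ 0.111  0.994 -0.016]
 [ 0.965 -0.112 -0.237]
 [-0.237  0.011 -0.971]]
```

Call:
arm_command(increments=[[-4.5, 0, -3, 0, -1], [-4.5, 0, -3, 0, -1], [-4.5, 0, -2, 0, -1], [-4.5, 0, -2, 0, -1]])

```text
time_s: 26.8
position: [-0.013, 0.1489, 0.2909]
tool_rot: [0.114, 0.743, 0.649, -0.121]
contact_force: [1.0, 0.3, 0.6]
opening: 0.0007
finger_force: 0.0
```

```bash
python3 -c "
from h import *
st()"
```

```text
26.8 q [-1.515 -0.293 -0.172  2.168 -0.114  1.592 -1.79 ] p [-0.013   0.1489  0.2909] F [1.  0.3 0.6] op 0.0007 ff 0.0
[[ 0.129  0.991 -0.032]
 [ 0.936 -0.133 -0.327]
 [-0.328  0.013 -0.945]]
```

Call:
arm_command(increments=[[-5, 0, -2, 0, -1], [-5, 0, -2, 0, -1], [-5, 0, -2, 0, -1], [-5, 0, -2, 0, -1]])

```text
time_s: 27.3
position: [-0.0305, 0.1119, 0.3348]
tool_rot: [0.15, 0.732, 0.643, -0.171]
contact_force: [1.1, -0.2, -0.5]
opening: 0.0001
finger_force: 0.0
```

```bash
python3 -c "
from h import *
st()"
```

```text
27.3 q [-1.515 -0.293 -0.186  2.109 -0.162  1.767 -1.806] p [-0.0305  0.1119  0.3348] F [ 1.1 -0.2 -0.5] op 0.0001 ff 0.0
[[ 0.116  0.992 -0.058]
 [ 0.889 -0.129 -0.439]
 [-0.443 -0.    -0.897]]
```

Call:
arm_command(increments=[[-4, 0, 0, 0, -1], [-4, 0, 0, 0, -1], [-4, 0, 0, 0, -1], [0, 0, 0, 0, -1]])

```text
time_s: 27.8
position: [-0.0528, 0.0794, 0.3479]
tool_rot: [0.185, 0.717, 0.643, -0.197]
contact_force: [0.9, -0.7, 0.6]
opening: 0.0006
finger_force: 0.0
```

```bash
python3 -c "
from h import *
st()"
```

```text
27.8 q [-1.339 -0.292 -0.384  2.105 -0.216  1.847 -1.789] p [-0.0528  0.0794  0.3479] F [ 0.9 -0.7  0.6] op 0.0006 ff 0.0
[[ 0.096  0.994 -0.044]
 [ 0.849 -0.105 -0.518]
 [-0.519  0.012 -0.854]]
```

Call:
arm_command(increments=[[-4, 0, 0.5, 0, -1], [-4, 0, 0.5, 0, -1], [0, 0, 0, 0, -1]])

```text
time_s: 28.18
position: [-0.0614, 0.071, 0.3528]
tool_rot: [0.193, 0.714, 0.641, -0.206]
contact_force: [0.1, 0.9, -1.0]
opening: 0.0003
finger_force: 0.0
```

```bash
python3 -c "
from h import *
go([[-.01,.34,.34],[.3,.4,.30],[.48,.27,.22],fx([-190,-14,130])],5.5)"
```

```text
28.175 q [-1.766 -0.292 -0.094  2.119 -0.23   1.85  -1.959] p [-0.0614  0.071   0.3528] F [ 0.1  0.9 -1. ] op 0.0003 ff 0.0
[[ 0.094  0.995 -0.046]
 [ 0.835 -0.104 -0.54 ]
 [-0.542  0.012 -0.84 ]]
[-0.01  0.34  0.34] 5 x [ 4.73  0.46 -2.74] total [ 23.65   2.3  -13.69]
[0.3 0.4 0.3] 6 x [ 1.68  5.03 -0.22] total [10.09 30.16 -1.31]
[0.48 0.27 0.22] 4 x [-1.21  4.79  3.23] total [-4.83 19.15 12.91]
[0.6031 0.1356 0.13  ] 3 x [-1.73  4.51  4.75] total [-5.19 13.53 14.25]
```

Call:
arm_command(increments=[[4.7, 0.5, -2.7, 0, -1], [4.7, 0.5, -2.7, 0, -1], [4.7, 0.5, -2.7, 0, -1], [4.7, 0.5, -2.7, 0, -1], [4.7, 0.5, -2.7, 0, -1]])

```text
time_s: 28.8
position: [-0.0045, 0.3392, 0.339]
tool_rot: [0.192, 0.716, 0.638, -0.207]
contact_force: [-0.7, 0.2, 1.1]
opening: 0.0006
finger_force: 0.0
```

Call:
arm_command(increments=[[1.7, 5, -0.2, 0, -1], [1.7, 5, -0.2, 0, -1], [1.7, 5, -0.2, 0, -1], [1.7, 5, -0.2, 0, -1], [1.7, 5, -0.2, 0, -1], [1.7, 5, -0.2, 0, -1], [-1.2, 4.8, 3.2, 0, -1], [-1.2, 4.8, 3.2, 0, -1], [-1.2, 4.8, 3.2, 0, -1], [-1.2, 4.8, 3.2, 0, -1]])

```text
time_s: 30.05
position: [0.4848, 0.2627, 0.2176]
tool_rot: [0.192, 0.716, 0.639, -0.207]
contact_force: [0.6, 0.9, -0.1]
opening: 0.0007
finger_force: 0.0
```

Call:
arm_command(increments=[[-1.7, 4.5, 4.7, 0, -1], [-1.7, 4.5, 4.7, 0, -1], [-1.7, 4.5, 4.7, 0, -1], [0, 0, 0, 0, -1]])

```text
time_s: 30.55
position: [0.5971, 0.1329, 0.1338]
tool_rot: [0.192, 0.718, 0.635, -0.21]
contact_force: [-0.3, 0.4, 0.6]
opening: 0.0001
finger_force: 0.0
```

```bash
python3 -c "
from h import *
import cv2
o,M=st();p=o['position'];print(infix(p),infix(p-M[:,2]*.03))
for t in(.08,.1,.12):print(t,proj('wrist',[fx([-90*np.cos(.2413-t),-90*np.sin(.2413-t),64])]).round(0).tolist())
print('tip',proj('wrist',[p-M[:,2]*.03]),proj('wrist',[p-M[:,2]*.0]))
a=snapshot('wrist');u,v=proj('wrist',[fx([-89,-13,60])])[0].astype(int)
g=(a.max(2)<75)[v-30:v+30,u-40:u+40];n,l,s,c=cv2.connectedComponentsWithStats(g.astype(np.uint8))
for i in range(1,n):
  if s[i,4]>30:print(s[i]+[u-40,v-30,0,0,0],c[i]+[u-40,v-30])
"
```

```text
30.55 q [-0.799  0.68   0.354  1.504  0.26   1.331 -0.709] p [0.5971 0.1329 0.1338] F [-0.3  0.4  0.6] op 0.0001 ff 0.0
[[ 0.104  0.993 -0.057]
 [ 0.831 -0.118 -0.543]
 [-0.546  0.009 -0.838]]
[-186.6  -19.6  133.8] [-203.   -19.8  158.9]
0.08 [[324.0, 225.0]]
0.1 [[326.0, 225.0]]
0.12 [[328.0, 224.0]]
tip [[320.33952443 245.23735527]] [[320.14627893 225.83432242]]
[318 207  22  46 665] [326.72180451 231.50075188]
[300 229  19  24 376] [309.51861702 241.07712766]
[347 243   4  10  33] [348.78787879 248.        ]
```

```bash
python3 -c "
from h import *
go([fx([-100,-13,90]),fx([-72,-13,49]),fx([-66,-13,44]),fx([-65,-13,36]),fx([-65,-30,36])],5)"
```

```text
30.6 q [-0.802  0.679  0.352  1.503  0.259  1.333 -0.71 ] p [0.5963 0.1367 0.1345] F [-0.2  1.4  0. ] op 0.0 ff 0.0
[[ 0.102  0.993 -0.055]
 [ 0.833 -0.115 -0.541]
 [-0.543  0.009 -0.839]]
[0.5936 0.0461 0.09  ] 2 x [-2.58  0.37  4.32] total [-5.16  0.73  8.65]
[0.5904 0.0183 0.049 ] 1 x [-0.12 -0.04  4.96] total [-0.12 -0.04  4.96]
[0.5897 0.0123 0.044 ] 1 x [-0.23 -0.01  0.75] total [-0.23 -0.01  0.75]
[0.5896 0.0113 0.036 ] 1 x [ 0.35 -0.01  0.73] total [ 0.35 -0.01  0.73]
[0.5727 0.0133 0.036 ] 1 x [-0.01 -1.7  -0.01] total [-0.01 -1.7  -0.01]
```

Call:
arm_command(increments=[[-1.7, 0.2, 2.9, 0, -1], [-1.7, 0.2, 2.9, 0, -1], [-1.7, 0.2, 2.9, 0, -1], [0, 0, 2.5, 0, -1], [0, 0, 2, 0, -1], [0, 0, 0, 0, -1]])

```text
time_s: 31.35
position: [0.5892, 0.0277, 0.0521]
tool_rot: [0.192, 0.715, 0.64, -0.207]
contact_force: [0.1, 0.9, -0.2]
opening: 0.0005
finger_force: 0.0
```

```bash
python3 -c "
from h import *
o,M=st();p=o['position'];print(infix(p),infix(p-M[:,2]*.03-M[:,0]*-.01))
go([fx([-66,-13,44]),fx([-65,-13,36])])"
```

```text
31.35 q [-0.699  0.702  0.371  1.706  0.307  1.063 -0.679] p [0.5892 0.0277 0.0521] F [ 0.1  0.9 -0.2] op 0.0005 ff 0.0
[[ 0.096  0.994 -0.051]
 [ 0.835 -0.108 -0.539]
 [-0.542  0.009 -0.84 ]]
[-81.2 -15.3  52.1] [-105.9  -15.7   71.9]
31.35 q [-0.699  0.702  0.371  1.706  0.307  1.063 -0.679] p [0.5892 0.0277 0.0521] F [ 0.1  0.9 -0.2] op 0.0005 ff 0.0
[[ 0.096  0.994 -0.051]
 [ 0.835 -0.108 -0.539]
 [-0.542  0.009 -0.84 ]]
[0.5897 0.0123 0.044 ] 1 x [-0.84  0.21  1.51] total [-0.84  0.21  1.51]
[0.5896 0.0113 0.036 ] 1 x [ 0.35 -0.01  0.73] total [ 0.35 -0.01  0.73]
```

Call:
arm_command(increments=[[-0.5, 0.1, 0.43, 0, -1], [-0.5, 0.1, 0.43, 0, -1], [0, 0, 0, 0, -1]])

```text
time_s: 31.72
position: [0.5909, 0.0156, 0.0519]
tool_rot: [0.193, 0.715, 0.64, -0.206]
contact_force: [-1.2, 0.4, -0.7]
opening: 0.0003
finger_force: 0.0
```

```bash
python3 -c "
from h import *
o,M=st();p=o['position'];print(infix(p),infix(p-M[:,2]*.03+M[:,0]*.01))"
```

```text
31.725 q [-0.688  0.699  0.378  1.717  0.314  1.046 -0.669] p [0.5909 0.0156 0.0519] F [-1.2  0.4 -0.7] op 0.0003 ff 0.0
[[ 0.097  0.994 -0.047]
 [ 0.835 -0.107 -0.54 ]
 [-0.542  0.013 -0.841]]
[-69.4 -12.2  51.9] [-94.  -12.7  71.7]
```

Call:
arm_command(increments=[[0.1, 0, 0.4, 0, -1], [0.1, 0, 0.4, 0, -1], [0, 0, 0, 0, -1]])

```text
time_s: 32.1
position: [0.5904, 0.0137, 0.0432]
tool_rot: [0.193, 0.714, 0.64, -0.206]
contact_force: [0.8, 0.0, -0.3]
opening: 0.0004
finger_force: 0.1
```

Call:
arm_command(increments=[[0.15, 0, 0.3, 0, -1], [0, 0, 0, 0, -1]])

```text
time_s: 32.35
position: [0.59, 0.0128, 0.0402]
tool_rot: [0.193, 0.714, 0.64, -0.207]
contact_force: [-1.3, -0.2, 3.4]
opening: 0.0004
finger_force: 1.6
```

Call:
arm_command(increments=[[0.2, 0, 0.35, 0, -1], [0, 0, 0, 0, -1]])

```text
time_s: 32.6
position: [0.5909, 0.0141, 0.0364]
tool_rot: [0.193, 0.714, 0.64, -0.205]
contact_force: [-2.3, 4.0, 6.8]
opening: 0.0006
finger_force: 3.7
```

Call:
arm_command(increments=[[0.05, -0.3, 0.1, 0, -1], [0.05, -0.4, 0.05, 0, -1], [0, -0.4, 0, 0, -1]])

```text
time_s: 32.98
position: [0.5824, 0.0144, 0.0354]
tool_rot: [0.195, 0.715, 0.64, -0.204]
contact_force: [3.2, 0.4, 6.1]
opening: 0.0006
finger_force: 3.2
```

Call:
arm_command(increments=[[0, -0.4, 0, 0, -1], [0, -0.4, 0, 0, -1], [0, 0, 0, 0, -1]])

```text
time_s: 33.35
position: [0.5736, 0.015, 0.0352]
tool_rot: [0.194, 0.715, 0.64, -0.205]
contact_force: [2.8, 1.4, 6.0]
opening: 0.0005
finger_force: 3.0
```

Call:
arm_command(increments=[[-0.2, -0.2, -0.6, 0, -1], [0, 0, -1.5, 0, -1], [0, 0, -3, 0, -1], [0, 0, -4, 0, -1], [0, 0, -4, 0, -1], [0, 0, -4, 0, -1], [0, 0, 0, 0, -1]])

```text
time_s: 34.22
position: [0.5787, 0.1095, 0.1811]
tool_rot: [0.193, 0.714, 0.641, -0.203]
contact_force: [-0.6, 0.2, -0.8]
opening: 0.0003
finger_force: 0.0
```

```bash
python3 -c "
from h import *
import cv2
o,M=st();print(infix(o['position']))
for t in(0,.06,.1):print(t,proj('wrist',[fx([-90*np.cos(.2413-t),s*90*np.sin(.2413-t),z]) for s,z in((1,45),(-1,64))]).round(0).tolist(),proj('top',[fx([-90*np.cos(.2413-t),s*90*np.sin(.2413-t),z]) for s,z in((1,45),(-1,64))]).round(1).tolist())
a=snapshot('wrist')
g=(a.max(2)<85).astype(np.uint8);g[260:]=0;n,l,s,c=cv2.connectedComponentsWithStats(g)
for i in range(1,n):
  if s[i,4]>40 and 250<c[i,0]<400:print(s[i],c[i].round(1))
a0=cv2.imread('pics/top0.png').astype(int);b=snapshot('top').astype(int)
t=a0[192:206,270:284];cc=cv2.matchTemplate(b[180:220,255:305].astype(np.uint8),t.astype(np.uint8),cv2.TM_CCOEFF_NORMED);_,m,_,loc=cv2.minMaxLoc(cc);print('stud',m,np.array(loc)+[255,180]-[270,192])
t=a0[174:190,278:292];cc=cv2.matchTemplate(b[165:205,265:315].astype(np.uint8),t.astype(np.uint8),cv2.TM_CCOEFF_NORMED);_,m,_,loc=cv2.minMaxLoc(cc);print('ringL',m,np.array(loc)+[265,165]-[278,174])
"
```

```text
34.225 q [-0.811  0.576  0.374  1.561  0.286  1.353 -0.677] p [0.5787 0.1095 0.1811] F [-0.6  0.2 -0.8] op 0.0003 ff 0.0
[[ 0.095  0.995 -0.042]
 [ 0.838 -0.103 -0.536]
 [-0.538  0.016 -0.843]]
[-161.2  -35.2  181.1]
0 [[366.0, 166.0], [329.0, 178.0]] [[284.8, 181.9], [276.7, 196.5]]
0.06 [[362.0, 166.0], [334.0, 177.0]] [[283.5, 183.8], [277.2, 194.2]]
0.1 [[359.0, 165.0], [338.0, 177.0]] [[282.6, 185.1], [277.6, 192.7]]
[155   0 303 156 583] [324.8  80.7]
[321 162  14  19 233] [327.7 170.9]
[244 174  14  64  84] [250.9 203. ]
[ 286  210   56   50 1209] [318.7 243.3]
stud 0.9993537664413452 [0 0]
ringL 0.9922728538513184 [0 0]
```

```bash
python3 -c "
from h import *
import cv2
a0=cv2.imread('pics/top0.png');b=snapshot('top')
for n,(x0,x1,y0,y1) in dict(jar=(370,398,134,164),driver=(402,424,228,274),standoff=(337,350,254,267),carriage=(340,375,208,235)).items():
    cc=cv2.matchTemplate(b[y0-8:y1+8,x0-8:x1+8],a0[y0:y1,x0:x1],cv2.TM_CCOEFF_NORMED);_,m,_,l=cv2.minMaxLoc(cc);print(n,round(m,3),np.array(l)-8)
d=np.abs(a0.astype(int)-b).sum(2);d[:,:370]=0;d[:,402:]=0;d[:215]=0;d[252:]=0
nn,l,s,c=cv2.connectedComponentsWithStats((d>40).astype(np.uint8))
for i in range(1,nn):
  if s[i,4]>15:print(s[i],c[i].round(1))
print(finish_job())
"
```

```text
jar 0.999 [0 0]
driver 0.969 [-1  0]
standoff 0.998 [0 0]
carriage 0.714 [-3 -1]
[373 220  10  12  88] [377.1 225. ]
[382 233  12   5  29] [387.6 235.1]
the job is handed in; nothing more can be done
None
```

Job handed in, no verdict returned. By my checks the clamp is sprung fully open, the scraper was pushed to its end stop and the nut lies in the trough (x about 170 mm). The jar and stand-off did not move; the driver's image match was off by 1 px (about 2 mm). Carriage home is unconfirmed: its image match was poor. The first squeeze likely shut the clamp by pushing mainly on the stud side, and I leaned the tool by driving it against its reach limits.

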